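Load a heat-sink module under the bridge of a test jig

TASK

Take the heat-sink module with the long tongue, lay it flat on the bed of the test jig and slide it sideways, tongue first, under the grey bridge, past the sprung toe, until it is fully home against the hidden stop with the contact pin pushed in. Feel for the stop and be gentle: do not jam the module or force the stop back from its setting; leave it seated flat and let go. Do not push the other things on the bench about.

Things in the scene. Friction and masses are not known exactly. Their poses are not given: they have to be found in the camera images.
- module: aluminium module to load, 0.15-0.31 kg: base plate 85 long (own x) x 56 wide x 6 mm, on it a 40 x 40 mm finned block, top 46 mm above the underside; grip the block across own y, 30 mm above the underside. Origin: underside below the block's centre; plate spans x = -25 to +60 mm, so a bare tongue 40 mm long lies ahead of the fins. z up. Starts flat on the bench, level
- module_nose (a point): middle of the front edge of the module's tongue (60 mm ahead of the module's origin, 3 mm above its underside), axes as the module
- jig: fixed aluminium test jig: a bed 180 x 90 mm, 20 mm high; a grey bridge block over one end roofs a pocket. Origin at bench level below the middle of the pocket's mouth; own +x is the way the module slides in, y across, z up. Open bed from x = -125 mm to 0; the bridge covers x = 0 to 55 mm, top 47 mm above the bench
- jig_mouth (a point): middle of the pocket's mouth at bed level (20 mm above the bench), axes as the jig. The pocket is 60 mm wide (2 mm play each side of the plate) and 9 mm high. Low flared guides, 8 mm high, in the last 25 mm before the mouth narrow to 60 mm. A stop hidden inside is set differently each time: home is with the nose somewhere 24 to 36 mm inside the mouth
- toe_tip (a point): lowest line of a ramped sprung toe, 20 mm wide, hanging from the pocket's roof: 16 mm inside the mouth, 3.5 mm over the bed when free; its ramp begins 3 mm inside the mouth. The plate lifts it and is then pressed down with about 4 N; sliding in takes a push of up to about 10 N before the stop is met, where it climbs steeply
- pin (a joint): travel in m of the sprung brass contact pin, which sticks 5 mm out of the hidden stop towards the mouth: 0 untouched, 0.005 pushed flush when the plate meets the stop (1.5 to 3 N over its travel)
- stop_slip (a joint): how far in m the hidden stop has been forced back from its setting: 0 at the start. A friction clutch holds the stop; it slips back, for good, if the plate pushes it with more than about 12 N (on top of the drag of toe and bed)
- plain_sink: look-alike heat sink, NOT the one wanted: same 40 x 40 mm fins, but on a square 56 x 56 x 6 mm base without a tongue; 46 mm high; origin under its centre
- tape: roll of black tape lying flat, 90 mm across, 22 mm high, origin under its centre
- jar: small jar 52 mm across, 65 mm high, origin under its centre
- driver: screwdriver lying on the bench, about 0.2 m long
- board: white prototyping board 55 x 165 x 9 mm lying flat, origin under its centre
- mug: white mug 80 mm across, 90 mm high, origin under its centre
Not all that is in view belongs to the job. Leave any pink look-alike of the module alone. Leave any orange look-alike of the jig alone.

How it is judged:
At the end, for the whole second after the job is handed in: The module lies still and flat on the jig's bed (tilt under 0.06 rad, in line with the jig within 0.08 rad, nose mid-thickness less than 6 mm over the bed and within 5 mm of the pocket's centre line), its tongue 20 to 40 mm under the bridge and the contact pin pushed in by more than 3.5 of its 5 mm (value of joint pin above 0.0035 m and x of module_nose in the frame of jig_mouth between 0.02 and 0.04 m and y of module_nose in the frame of jig_mouth between -0.005 and 0.005 m and z of module_nose in the frame of jig_mouth between 0 and 0.006 m and angle between module's own z axis and vertical below 0.06 rad and angle between the x axis of module and the x axis of jig, either way round below 0.08 rad and linear speed of module below 0.01 m/s); the robot touches nothing.
It fails at once if the stop is forced back from its setting by more than 2 mm (value of joint stop_slip above 0.002 m).
It fails at once if the module is forced in the pocket: more than 60 N between module and jig while its nose is inside the mouth (contact force between module and jig above 60 N and x of module_nose in the frame of jig_mouth above 0 m).
It fails at once if one of the other loose things is pushed more than 30 mm (distance of any of plain_sink, tape, jar, driver, board, mug from where it was at the start of the episode above 0.03 m).
It also fails if it takes over 54 s, if anything falls off the work surface, if the arm or the gripper's body presses on something with over 40 N, if the wrist force passes 120 N, or if a joint passes its speed limit or range.

ROBOT

A 6-joint arm with a two-finger parallel gripper is mounted at the origin on the work surface. World frame = base frame: x ahead of the robot, y to its left, z up, the work surface at z = 0. Lengths are in m, angles in rad, forces in N, time in s.
With the tool pointing down it reaches from about 0.4 to 0.925 m from the base axis. Payload 12.5 kg.
Tool frame: the origin (TCP) lies at the very end of the fingers, on their centre line; the grasp point (between the pads) lies 19 mm behind it; x points along the fingers, y is the direction in which the jaws open and shut, and the axes are right-handed (so a half turn about x gives the same grasp; the last joint's range is limited). The gripper opens to 95 mm and grips with 3 to 60 N. Pads are 20 mm wide; open, the fingers measure 119 mm over their backs; the gripper's body (75 mm by 180 mm) begins 59 mm behind the grasp point.
Start: joints at [-1.266, 0.491, 1.559, -0, 1.092, -0.106], TCP at [0.25, -0.573, 0.215] pointing down, gripper open.
Joint ranges: [-3.1, 3.1], [-0.84, 2.19], [0.05, 2.79], [-1.13, 4.28], [0.06, 2.93], [-2.69, 2.69]. Speed limits (rad/s): [2.22, 2.22, 2.79, 3.14, 3.14, 3.14].

INTERFACE

Orientations are given as a unit quaternion [x, y, z, w].
In Python, from workcell import read_state, camera, sign_off, look_for, place_of gives the robot as it stands.
- The arm moves only by the shell command python3 -m jog 'ROWS'. ROWS is JSON, a list of rows, each an object of numbers: "tx", "ty", "tz": the shift along the tool's x, y, z in m; "ax", "ay", "az": the turn, a rotation vector about the tool's x, y, z in rad; "jaw": the gripper's target within -1 to 1 (fully open at 1, half-way at 0, shut at -1). In form: [{"tx": .., "ty": .., "tz": .., "ax": .., "ay": .., "az": .., "jaw": ..}, ...]. A call has 1 to 5 rows; each row is the pose to reach, as a shift and turn from the pose commanded when the call began, along the tool's axes at that moment; what a row does not reach only later rows make up. A row lasts 1/8 s, in which the tool goes at most 62.5 mm and 10.7 degrees, less where a joint would pass 70% of its speed; a pose out of reach is approached as far as the arm can. A call with a gripper value outside its range is refused whole. The fingers move at their own pace and stop on an object; the grip force is fixed at half the most. Time passes only in rows, so rows that repeat a pose let the fingers close. It gives the time, the measured TCP pose, the force and the opening at its end, in the units of the state.
- read_state(): the state, without advancing time (a new reading comes with each control period).
- camera(name): name is "side" or "top" or "wrist"; returns a dict with "frame" (480x640x3 uint8, red, green, blue), "fx", "fy", "cx", "cy" (pixels), "R" (3x3) and "t" (3): a world point X has camera coordinates R X + t; the wrist camera has in their place "hand_eye" (4x4, takes a point from camera to tool coordinates, whose origin is the TCP and whose axes are the tool frame's). Camera axes: x right, y down, z forward; pixel columns grow to the right and rows downward; lengths in m; the calibration is good to about 2 mm. The wrist camera is an equidistant fisheye: a pixel r from the principal point sees the ray r / f radians off the axis. A picture is of the moment at which its call begins: read the wrist's pose just before it. There is no depth.
- sign_off(): hands the job in, once; it reports no verdict.
Trained networks look in a picture, given as the dict that the camera call returned (one of the last four; its "shot" number tells which), for a name from the list of things; names that differ only in an ending like _2 or _b are one class to them, and where a whole thing is asked for, a point or a joint stands for the part that bears it (a point fixed in the world has none). Each returns a list of dicts, best first, with "conf" (0 to 1); they miss things now and then, are a little off and sometimes report something else, mostly with a low value. They report only what shows in the picture. A call takes as long as a camera call. They do not tell look-alikes from the thing itself.
- look_for(target, picture): "pixel" ([row, column] in pixels, amid what is visible of it).
- place_of(target, picture): "pixel" ([row, column] in pixels: a listed point, or the origin of a listed thing).
The state is a dict: "t": time; "joint_pos": joint angles; "joint_vel": joint speeds; "joint_torque": joint torques, N m; "position": TCP position; "ee_rot": TCP orientation; "force": force on the tool from outside, world axes, zero at the start; "wrist_torque": the same for the moment, N m; "opening": opening from 0.0 (shut) to 1.0 (fully open).
Only numpy, scipy, OpenCV 4.12 (cv2) and the standard library are available. Lean on these libraries where they do the work, as an engineer would, in place of code of your own. Each camera call takes 0.05 s, during which the arm holds its last target.

## Working session

There is one attempt and no reset: what is moved stays moved. The work goes in short steps, Python scripts to look and compute and a shell command to move; the robot and the scene stay as the last step left them, time stands still between calls to the robot, and variables do not carry over. Pictures are saved under pics/ and viewed, and the job is handed in when it is done.

```bash
mkdir -p pics
cat > h.py <<'E'
import numpy as np, cv2
from workcell import read_state, camera, look_for, place_of
from scipy.spatial.transform import Rotation as R
def save(p,n): cv2.imwrite(n,cv2.cvtColor(p['frame'],cv2.COLOR_RGB2BGR))
def ray(p,px,st=None):
    r,c=px
    x=(c-p['cx'])/p['fx']; y=(r-p['cy'])/p['fy']
    if 'hand_eye' in p:
        th=np.hypot(x,y); d=np.array([x/th*np.sin(th),y/th*np.sin(th),np.cos(th)]) if th>1e-9 else np.array([0,0,1.])
        H=np.array(p['hand_eye']); T=R.from_quat(st['ee_rot']).as_matrix()
        return T@H[:3,3]+np.array(st['position']), T@H[:3,:3]@d
    Rm=np.array(p['R']); t=np.array(p['t'])
    return -Rm.T@t, Rm.T@np.array([x,y,1.])
def atz(p,px,z,st=None):
    o,d=ray(p,px,st); return o+d*(z-o[2])/d[2]
def proj(p,X,st=None):
    X=np.array(X,float)
    if 'hand_eye' in p:
        H=np.array(p['hand_eye']); T=R.from_quat(st['ee_rot']).as_matrix()
        q=H[:3,:3].T@(T.T@(X-np.array(st['position']))-H[:3,3])
        th=np.arctan2(np.hypot(q[0],q[1]),q[2]); k=th/np.hypot(q[0],q[1])
        return p['cy']+p['fy']*q[1]*k, p['cx']+p['fx']*q[0]*k
    q=np.array(p['R'])@X+np.array(p['t'])
    return p['cy']+p['fy']*q[1]/q[2], p['cx']+p['fx']*q[0]/q[2]
E
python3 - <<'E'
from h import *
st=read_state(); print(st['t'],st['position'],st['ee_rot'],st['opening'],st['force'])
np.set_printoptions(precision=3,suppress=True)
Z={'module':0,'module_nose':.003,'jig':0,'jig_mouth':.02,'toe_tip':.0235,'plain_sink':0,'tape':0,'jar':0,'mug':0,'board':0,'driver':0}
for n in ['top','side','wrist']:
    p=camera(n); save(p,f'pics/{n}0.png')
    print(n,p['fx'],p['cx'],p['cy'])
    for k in Z:
        for d in place_of(k,p)[:3]:
            print(k,round(d['conf'],2),np.round(d['pixel']),atz(p,d['pixel'],Z[k],st))
E
```

```text
0.0 [ 0.24952482 -0.5727461   0.21404375] [-0.69220588 -0.14461197  0.692286   -0.14380014] 1.0016136238931623 [-0.06444     0.55410139  0.29706965]
top 596.82235456637 325.08501240198643 237.0996548205513
module 0.89 [269. 460.] [ 0.456 -0.303  0.   ]
module 0.69 [267. 507.] [ 0.46  -0.422  0.   ]
module_nose 0.65 [199. 165.] [0.645 0.438 0.003]
module_nose 0.62 [263. 432.] [ 0.473 -0.233  0.003]
module_nose 0.61 [253. 491.] [ 0.496 -0.382  0.003]
jig 0.77 [342. 239.] [0.285 0.249 0.   ]
jig 0.72 [262. 306.] [0.481 0.081 0.   ]
jig_mouth 0.9 [336. 234.] [0.3   0.258 0.02 ]
jig_mouth 0.81 [263. 306.] [0.476 0.082 0.02 ]
toe_tip 0.51 [339. 231.] [0.294 0.266 0.024]
toe_tip 0.37 [262. 300.] [0.477 0.097 0.024]
plain_sink 0.48 [262. 309.] [0.48  0.073 0.   ]
tape 0.66 [159. 366.] [ 0.743 -0.076  0.   ]
jar 0.94 [230. 190.] [0.565 0.375 0.   ]
jar 0.62 [162. 242.] [0.741 0.245 0.   ]
mug 0.76 [295. 152.] [0.403 0.465 0.   ]
mug 0.69 [209. 437.] [ 0.609 -0.251  0.   ]
board 0.63 [201. 162.] [0.64  0.446 0.   ]
driver 0.88 [164. 239.] [0.736 0.251 0.   ]
side 458.34202075825135 314.5224084
[... 202 characters left out ...]
 0.483 -0.247  0.003]
jig 0.98 [374. 337.] [0.303 0.26  0.   ]
jig 0.7 [287. 320.] [0.487 0.082 0.   ]
jig_mouth 0.7 [369. 344.] [0.292 0.253 0.02 ]
jig_mouth 0.65 [282. 326.] [0.472 0.075 0.02 ]
jig_mouth 0.6 [341. 212.] [0.561 0.375 0.02 ]
toe_tip 0.62 [342. 214.] [0.553 0.374 0.023]
toe_tip 0.57 [371. 344.] [0.288 0.262 0.023]
toe_tip 0.51 [281. 317.] [0.49  0.089 0.023]
plain_sink 0.63 [205. 353.] [ 0.622 -0.263  0.   ]
tape 0.7 [217. 280.] [ 0.759 -0.073  0.   ]
jar 0.98 [340. 214.] [0.573 0.362 0.   ]
mug 0.64 [418. 227.] [0.412 0.474 0.   ]
board 0.6 [343. 163.] [0.655 0.439 0.   ]
driver 0.8 [281. 206.] [0.729 0.245 0.   ]
wrist 371.64829954431775 324.4420318944113 236.92363872044524
```

View pics/top0.png

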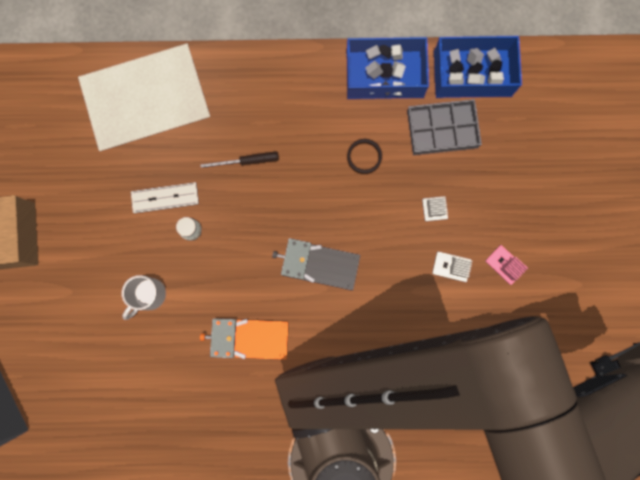

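View pics/side0.png

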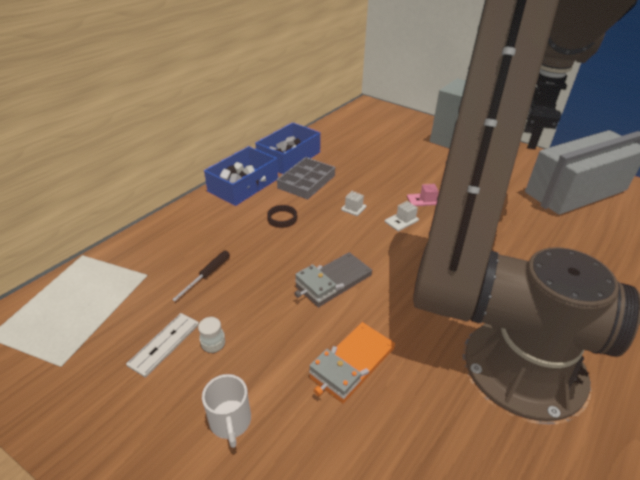

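Run:
```python
import cv2,numpy as np
t=cv2.imread('pics/top0.png'); s=cv2.imread('pics/side0.png')
a=cv2.resize(t[225:305,410:540],(780,480),interpolation=cv2.INTER_CUBIC)
b=cv2.resize(t[215:305,260:380],(780,585),interpolation=cv2.INTER_CUBIC)
cv2.imwrite('pics/c1.png',a);cv2.imwrite('pics/c2.png',b)
```

```text
(no output)
```

View pics/c1.png

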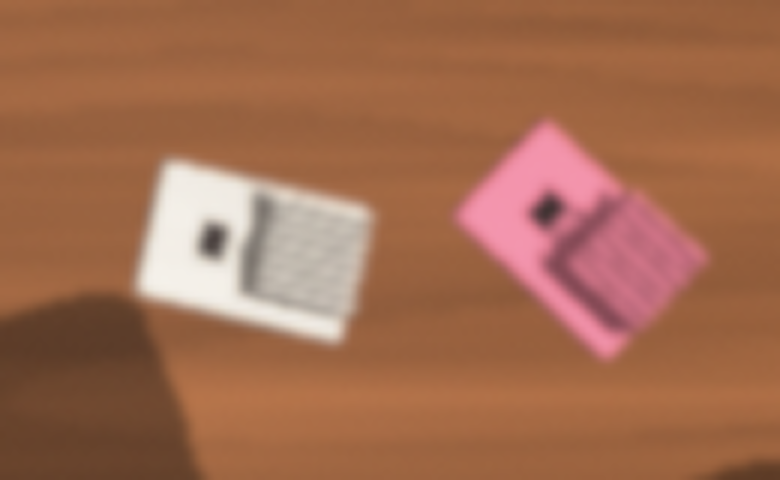

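View pics/c2.png

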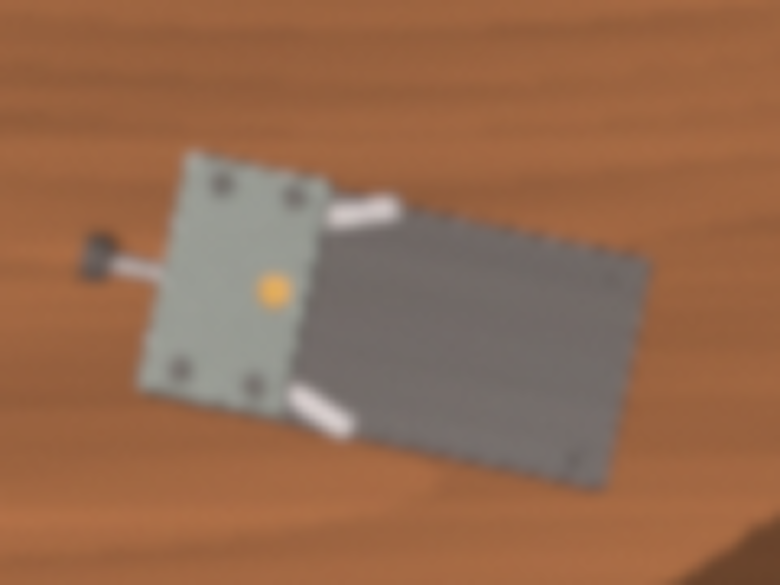

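Candidates: white long-tongue module (top 267,455), pink look-alike (265,507) and plain_sink, square without a tongue (209,436). The white one at (267,455) fits: it has a bare tongue and isn't pink. The jig is the grey-bedded one at (262,320); the orange one at (339,248) is a decoy.

Run:
```python
from h import *
np.set_printoptions(precision=4,suppress=True)
p=camera('top'); 
m=[atz(p,(225+v/6-.4,410+u/6-.4),.006) for u,v in [(168,160),(137,293),(342,342),(372,208)]]
print(np.array(m)); 
for i in range(4): print(np.linalg.norm(m[i]-m[(i+1)%4]))
d=(m[0]+m[1]-m[2]-m[3]); d/=np.linalg.norm(d); y=np.degrees(np.arctan2(d[1],d[0]))
c=sum(m)/4; print('mod yaw',y,'org',c-d*.0175,'nose',(m[0]+m[1])/2)
br=[atz(p,(215+v/6.5-.4,260+u/6.5-.4),.047) for u,v in [(187,152),(140,390),(283,418),(330,180)]]
be=[atz(p,(215+v/6.5-.4,260+u/6.5-.4),.02) for u,v in [(652,260),(605,490)]]
print(np.array(br),np.array(be))
far=(br[0]+br[1])/2; mo=(br[2]+br[3])/2; rear=(be[0]+be[1])/2
d=far-rear; y=np.degrees(np.arctan2(d[1],d[0])); print('jig yaw',y,'mouth',mo,'lens',np.linalg.norm((far-rear)[:2]),np.linalg.norm((far-mo)),np.linalg.norm(br[0]-br[1]))
u=np.array([d[0],d[1],0])/np.hypot(d[0],d[1]); print('mouth est',far-u*.055, rear+u*.125)
st=read_state(); print(R.from_quat(st['ee_rot']).as_matrix())
```

```text
[[ 0.5015 -0.2483  0.006 ]
 [ 0.4461 -0.2332  0.006 ]
 [ 0.4245 -0.3173  0.006 ]
 [ 0.4801 -0.3324  0.006 ]]
0.057346197052678544
0.08684709344008931
0.05754355539379714
0.08678516916075987
mod yaw 75.68468476684282 org [ 0.4587 -0.2998  0.006 ] nose [ 0.4738 -0.2407  0.006 ]
[[0.5351 0.1226 0.047 ]
 [0.4458 0.1407 0.047 ]
 [0.4346 0.0875 0.047 ]
 [0.5237 0.069  0.047 ]] [[ 0.4945 -0.0528  0.02  ]
 [ 0.4073 -0.0331  0.02  ]]
jig yaw 77.2337742999052 mouth [0.4791 0.0782 0.047 ] lens 0.17902546257943006 0.054619876403369495 0.09108967394392134
mouth est [0.4783 0.078  0.047 ] [0.4785 0.079  0.02  ]
[[ 0.      0.3993 -0.9168]
 [-0.0002 -0.9168 -0.3993]
 [-1.      0.0002  0.    ]]
```

```bash
python3 -m jog '[{"tx":0.054,"ty":-0.167,"tz":-0.3,"ax":-0.911,"jaw":1},{"tx":0.054,"ty":-0.167,"tz":-0.3,"ax":-0.911,"jaw":1},{"tx":0.054,"ty":-0.167,"tz":-0.3,"ax":-0.911,"jaw":1},{"tx":0.054,"ty":-0.167,"tz":-0.3,"ax":-0.911,"jaw":1},{"tx":0.054,"ty":-0.167,"tz":-0.3,"ax":-0.911,"jaw":1}]'
```

```text
invalid input
```

```bash
python3 -m jog '[{"tx":0.054,"ty":-0.167,"tz":-0.3,"ax":-0.911,"ay":0,"az":0,"jaw":1},{"tx":0.054,"ty":-0.167,"tz":-0.3,"ax":-0.911,"ay":0,"az":0,"jaw":1},{"tx":0.054,"ty":-0.167,"tz":-0.3,"ax":-0.911,"ay":0,"az":0,"jaw":1},{"tx":0.054,"ty":-0.167,"tz":-0.3,"ax":-0.911,"ay":0,"az":0,"jaw":1},{"tx":0.054,"ty":-0.167,"tz":-0.3,"ax":-0.911,"ay":0,"az":0,"jaw":1}]'
```

```text
t: 2.48
position: [0.438, -0.3261, 0.166]
ee_rot: [0.557, 0.435, -0.557, 0.436]
force: [0.8, 0.8, -0.0]
opening: 1.001
```

```bash
cat >> h.py <<'E'
def delta(target,yawdeg,st):
    """tool-frame shift+turn to get TCP at target, tool down with tool y at world yaw (mod 180)"""
    T=R.from_quat(st['ee_rot']).as_matrix()
    s=T.T@(np.array(target)-np.array(st['position']))
    best=None
    for k in (0,180):
        a=np.radians(yawdeg+k); x=np.array([0,0,-1.]); y=np.array([np.cos(a),np.sin(a),0])
        r=R.from_matrix(T.T@np.column_stack([x,y,np.cross(x,y)])).as_rotvec()
        if best is None or np.linalg.norm(r)<np.linalg.norm(best): best=r
    return np.round(s,4),np.round(best,4)
E
python3 - <<'E'
from h import *
st=read_state(); p=camera('wrist'); save(p,'pics/w1.png')
print(delta((.4587,-.2998,.16),75.7-90,st), st['position'])
for u,v in [(.06,.028),(.06,-.028),(-.025,-.028),(-.025,.028)]:
    a=np.radians(75.7); X=np.array([.4587,-.2998])+u*np.array([np.cos(a),np.sin(a)])+v*np.array([-np.sin(a),np.cos(a)])
    print(proj(p,[*X,.006],st))
E
```

```text
(array([ 0.006 ,  0.0138, -0.0305]), array([ 0.006 ,  0.0004, -0.0006])) [ 0.4379819  -0.32611532  0.16601784]
(np.float64(120.0025916148702), np.float64(308.45705511999415))
(np.float64(120.96874168659896), np.float64(372.00880503699403))
(np.float64(214.853472109698), np.float64(369.8106428659946))
(np.float64(214.378237375546), np.float64(308.38676773962294))
```

View pics/w1.png

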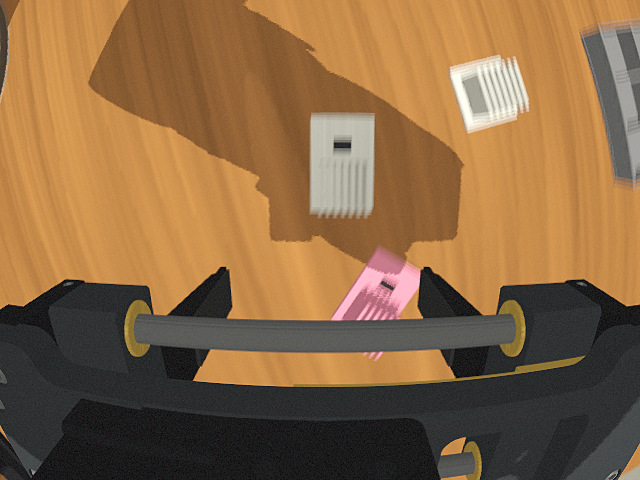

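```bash
python3 -m jog '[{"tx":0.006,"ty":0.014,"tz":-0.031,"ax":0.006,"ay":0,"az":0,"jaw":1},{"tx":0.006,"ty":0.014,"tz":-0.031,"ax":0.006,"ay":0,"az":0,"jaw":1},{"tx":0.006,"ty":0.014,"tz":-0.031,"ax":0.006,"ay":0,"az":0,"jaw":1}]'
python3 - <<'E'
from h import *
st=read_state(); p=camera('wrist'); save(p,'pics/w2.png')
print(delta((.4587,-.2998,.16),75.7-90,st), st['position'],np.abs(st['joint_vel']).max())
for u,v in [(.06,.028),(.06,-.028),(-.025,-.028),(-.025,.028)]:
    a=np.radians(75.7); X=np.array([.4587,-.2998])+u*np.array([np.cos(a),np.sin(a)])+v*np.array([-np.sin(a),np.cos(a)])
    print(proj(p,[*X,.006],st))
E
```

```text
t: 2.9
position: [0.458, -0.3015, 0.1602]
ee_rot: [-0.559, -0.432, 0.56, -0.433]
force: [-0.3, 0.7, -1.0]
opening: 0.995
(array([ 0.0002,  0.0003, -0.0018]), array([-0.0053,  0.0003, -0.0002])) [ 0.45796118 -0.3015048   0.16022974] 0.017866586421601743
(np.float64(152.91627379389445), np.float64(292.12928551851485))
(np.float64(152.60714823247525), np.float64(356.4821972595345))
(np.float64(246.53911704214536), np.float64(355.39072817854606))
(np.float64(246.83276671291148), np.float64(294.1207931945799))
```

View pics/w2.png

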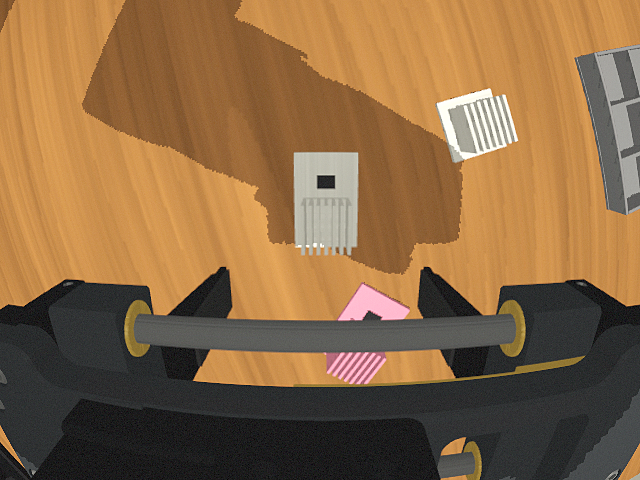

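```bash
python3 -m jog '[{"tx":0.055,"ty":0,"tz":-0.002,"ax":-0.003,"ay":0,"az":0,"jaw":1},{"tx":0.105,"ty":0,"tz":-0.002,"ax":-0.005,"ay":0,"az":0,"jaw":1},{"tx":0.135,"ty":0,"tz":-0.002,"ax":-0.005,"ay":0,"az":0,"jaw":1},{"tx":0.149,"ty":0,"tz":-0.002,"ax":-0.005,"ay":0,"az":0,"jaw":1},{"tx":0.149,"ty":0,"tz":-0.002,"ax":-0.005,"ay":0,"az":0,"jaw":1}]'
```

```text
t: 3.58
position: [0.4583, -0.2997, 0.0109]
ee_rot: [-0.559, -0.434, 0.559, -0.433]
force: [0.1, -0.2, 1.6]
opening: 1.001
```

Run:
```python
from h import *
st=read_state(); p=camera('wrist'); save(p,'pics/w3.png'); print(st['t'],delta((.4587,-.2998,.011),75.7-90,st), st['position'],st['force'])
```

```text
3.575 (array([-0.0001,  0.0004,  0.    ]), array([-0.0013, -0.0002,  0.0005])) [ 0.45832953 -0.29966843  0.01094649] [ 0.07691596 -0.17114157  1.61014956]
```

View pics/w3.png

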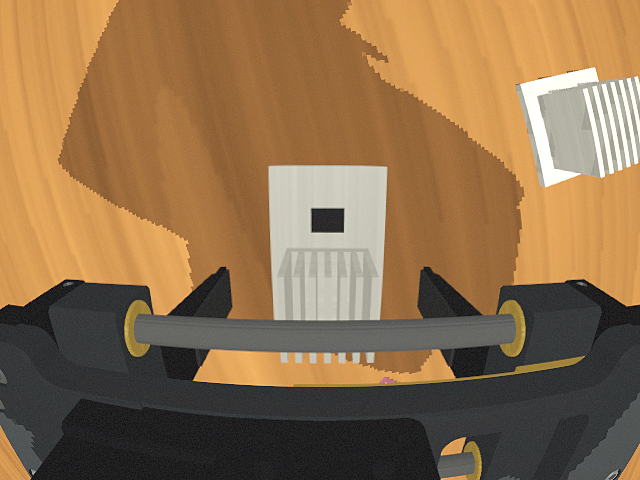

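```bash
python3 -m jog '[{"tx":0,"ty":0,"tz":0,"ax":0,"ay":0,"az":0,"jaw":-1},{"tx":0,"ty":0,"tz":0,"ax":0,"ay":0,"az":0,"jaw":-1},{"tx":0,"ty":0,"tz":0,"ax":0,"ay":0,"az":0,"jaw":-1},{"tx":0,"ty":0,"tz":0,"ax":0,"ay":0,"az":0,"jaw":-1},{"tx":0,"ty":0,"tz":0,"ax":0,"ay":0,"az":0,"jaw":-1}]'
python3 -m jog '[{"tx":0,"ty":0,"tz":0,"ax":0,"ay":0,"az":0,"jaw":-1},{"tx":0,"ty":0,"tz":0,"ax":0,"ay":0,"az":0,"jaw":-1},{"tx":0,"ty":0,"tz":0,"ax":0,"ay":0,"az":0,"jaw":-1}]'
```

```text
t: 4.25
position: [0.4587, -0.2991, 0.0111]
ee_rot: [-0.558, -0.434, 0.558, -0.434]
force: [0.1, -0.2, 0.6]
opening: 0.532
t: 4.62
position: [0.4587, -0.2991, 0.0111]
ee_rot: [-0.558, -0.434, 0.558, -0.434]
force: [0.9, 0.1, 0.2]
opening: 0.422
```

```bash
python3 -m jog '[{"tx":-0.02,"ty":0,"tz":0,"ax":0,"ay":0,"az":0,"jaw":-1},{"tx":-0.055,"ty":0,"tz":0,"ax":0,"ay":0,"az":0,"jaw":-1},{"tx":-0.085,"ty":0,"tz":0,"ax":0,"ay":0,"az":0,"jaw":-1},{"tx":-0.1,"ty":0,"tz":0,"ax":0,"ay":0,"az":0,"jaw":-1},{"tx":-0.1,"ty":0,"tz":0,"ax":0,"ay":0,"az":0,"jaw":-1}]'
python3 - <<'E'
from h import *
st=read_state(); print(st['force'],st['opening'],delta((.4584,-.06,.111),77.4-90,st))
E
```

```text
t: 5.25
position: [0.4587, -0.2992, 0.1114]
ee_rot: [0.558, 0.433, -0.558, 0.434]
force: [-0.2, -0.0, -3.9]
opening: 0.419
[-0.15282326 -0.00644932 -3.87539207] 0.41865508131314644 (array([ 2.000e-04, -5.950e-02, -2.317e-01]), array([-0.0301,  0.0005, -0.0009]))
```

```bash
python3 -m jog '[{"tx":0,"ty":-0.013,"tz":-0.05,"ax":-0.01,"ay":0,"az":0,"jaw":-1},{"tx":0,"ty":-0.028,"tz":-0.11,"ax":-0.02,"ay":0,"az":0,"jaw":-1},{"tx":0,"ty":-0.043,"tz":-0.17,"ax":-0.03,"ay":0,"az":0,"jaw":-1},{"tx":0,"ty":-0.056,"tz":-0.217,"ax":-0.03,"ay":0,"az":0,"jaw":-1},{"tx":0,"ty":-0.0595,"tz":-0.232,"ax":-0.03,"ay":0,"az":0,"jaw":-1}]'
python3 -m jog '[{"tx":0,"ty":0,"tz":0,"ax":0,"ay":0,"az":0,"jaw":-1},{"tx":0,"ty":0,"tz":0,"ax":0,"ay":0,"az":0,"jaw":-1}]'
python3 - <<'E'
from h import *
st=read_state(); p=camera('wrist'); save(p,'pics/w4.png'); print(st['t'],st['position'],st['ee_rot'],p['fx'],p['cx'],p['cy'])
a=np.radians(77.4);u=np.array([np.cos(a),np.sin(a)]);v=np.array([-u[1],u[0]])
for n,x,y,z in [('mouthtopL',0,.045,.047),('mouthtopR',0,-.045,.047),('farL',.055,.045,.047),('farR',.055,-.045,.047),('rearL',-.125,.045,.02),('rearR',-.125,-.045,.02),('mouth',0,0,.02)]:
    print(n,np.round(proj(p,[*(np.array([.4785,.0785])+x*u+y*v),z],st),1))
for k in ['jig_mouth','module_nose']: print(k,place_of(k,p)[:2])
E
```

```text
t: 5.88
position: [0.4574, -0.0572, 0.11]
ee_rot: [-0.551, -0.444, 0.552, -0.442]
force: [0.3, -0.6, -2.6]
opening: 0.418
t: 6.12
position: [0.4585, -0.0605, 0.1107]
ee_rot: [-0.552, -0.442, 0.552, -0.442]
force: [0.7, -0.6, -3.1]
opening: 0.42
6.125 [ 0.45853642 -0.06052292  0.11065389] [-0.55189674 -0.44194469  0.55214632 -0.44184763] 371.64829954431775 324.4420318944113 236.92363872044524
mouthtopL [ 39.7 236.6]
mouthtopR [ 37.5 378.6]
farL [-34.2 239.6]
farR [-36.9 376.6]
rearL [220.9 248. ]
rearR [220.8 371.5]
mouth [ 46.6 308.8]
jig_mouth [{'pixel': [47.1, 309.3], 'conf': 0.92}]
module_nose [{'pixel': [165.9, 325.2], 'conf': 0.82}]
```

View pics/w4.png

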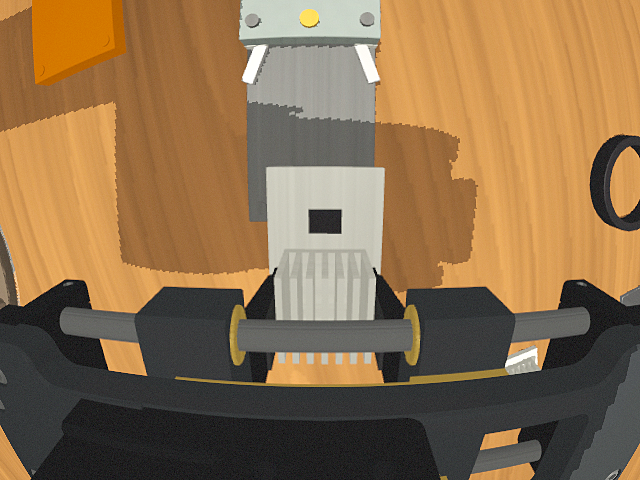

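Run:
```python
from h import *
st=read_state(); p=camera('wrist')
T=R.from_quat(st['ee_rot']).as_matrix(); H=np.array(p['hand_eye']); print(H.round(4)); print(T.round(4))
X=atz(p,(167.5,325.2),st['position'][2]-.011+.006,st); print('nose rel tool',T.T@(X-np.array(st['position'])))
for q in [(167,266.5),(167,384.5)]: print(T.T@(atz(p,q,st['position'][2]-.005,st)-np.array(st['position'])))
a=np.radians(77.4);u=np.array([np.cos(a),np.sin(a)])
t=np.array([.4785,.0785])-.092*u; print(t,delta((*t,.060),77.4-90,st))
```

```text
[[-5.000e-04 -2.560e-01  9.667e-01 -1.710e-01]
 [ 1.000e+00  4.000e-04  7.000e-04 -1.000e-04]
 [-5.000e-04  9.667e-01  2.560e-01 -7.230e-02]
 [ 0.000e+00  0.000e+00  0.000e+00  1.000e+00]]
[[-1.000e-04  9.756e-01 -2.197e-01]
 [-1.000e-04 -2.197e-01 -9.756e-01]
 [-1.000e+00 -1.000e-04  1.000e-04]]
nose rel tool [ 0.00499188  0.00035078 -0.05954326]
[ 0.00499518 -0.02756937 -0.06003791]
[ 0.00498841  0.02858205 -0.06008562]
[ 0.45843082 -0.01128434] (array([ 0.0509, -0.0108, -0.0481]), array([-0.0016,  0.0001,  0.0001]))
```

```bash
python3 -m jog '[{"tx":0.015,"ty":-0.011,"tz":-0.035,"ax":-0.002,"ay":0,"az":0,"jaw":-1},{"tx":0.045,"ty":-0.011,"tz":-0.048,"ax":-0.002,"ay":0,"az":0,"jaw":-1},{"tx":0.065,"ty":-0.011,"tz":-0.048,"ax":-0.002,"ay":0,"az":0,"jaw":-1},{"tx":0.075,"ty":-0.011,"tz":-0.048,"ax":-0.002,"ay":0,"az":0,"jaw":-1},{"tx":0.075,"ty":-0.011,"tz":-0.048,"ax":-0.002,"ay":0,"az":0,"jaw":-1}]'
python3 - <<'E'
from h import *
st=read_state(); p=camera('wrist'); save(p,'pics/w5.png'); print(st['t'],st['position'],st['force'])
a=np.radians(77.4);u=np.array([np.cos(a),np.sin(a)]);v=np.array([-u[1],u[0]])
for n,x,y,z in [('mouthtopL',0,.045,.047),('mouthtopR',0,-.045,.047),('gL',0,.03,.028),('gR',0,-.03,.028),('mouth',0,0,.02)]:
    print(n,np.round(proj(p,[*(np.array([.4785,.0785])+x*u+y*v),z],st),1))
for k in ['jig_mouth','module_nose','toe_tip']: print(k,place_of(k,p)[:2])
f=p['frame'][0:300,180:460]; cv2.imwrite('pics/w5c.png',cv2.cvtColor(cv2.resize(f,(560,600),interpolation=cv2.INTER_CUBIC),cv2.COLOR_RGB2BGR))
E
```

```text
t: 6.95
position: [0.458, -0.0108, 0.0358]
ee_rot: [-0.551, -0.443, 0.552, -0.442]
force: [0.6, -0.5, -3.5]
opening: 0.416
6.95 [ 0.45804603 -0.01075443  0.03577934] [ 0.62499119 -0.50099338 -3.4966584 ]
mouthtopL [ 99.3 222.1]
mouthtopR [ 99.9 429.6]
gL [101.8 262.9]
gR [102.1 388.6]
mouth [102.4 325.7]
jig_mouth [{'pixel': [102.5, 327.1], 'conf': 0.9}, {'pixel': [456.8, 537.5], 'conf': 0.47}]
module_nose [{'pixel': [165.0, 326.1], 'conf': 0.85}]
toe_tip [{'pixel': [70.2, 325.2], 'conf': 0.96}, {'pixel': [283.1, 323.6], 'conf': 0.34}]
```

View pics/w5c.png

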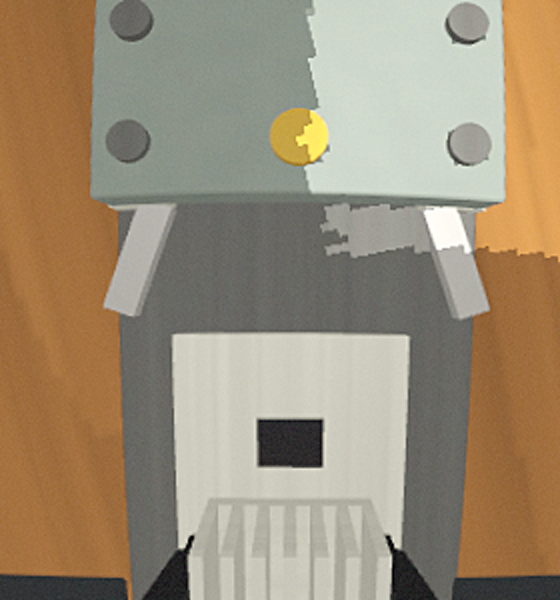

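Run:
```python
import cv2
f=cv2.imread('pics/w5.png')
a=f[80:180,215:445]; cv2.imwrite('pics/w5d.png',cv2.resize(a,None,fx=3.45,fy=3.45,interpolation=cv2.INTER_NEAREST))
g=f.astype(int)
for r in (85,92): print(r,[(c,list(g[r,c])) for c in list(range(220,232))]); print([(c,list(g[r,c])) for c in list(range(426,438))])
```

```text
85 [(220, [np.int64(64), np.int64(107), np.int64(157)]), (221, [np.int64(54), np.int64(106), np.int64(155)]), (222, [np.int64(61), np.int64(110), np.int64(160)]), (223, [np.int64(63), np.int64(108), np.int64(157)]), (224, [np.int64(62), np.int64(109), np.int64(160)]), (225, [np.int64(103), np.int64(127), np.int64(136)]), (226, [np.int64(143), np.int64(152), np.int64(139)]), (227, [np.int64(134), np.int64(147), np.int64(140)]), (228, [np.int64(140), np.int64(148), np.int64(142)]), (229, [np.int64(134), np.int64(146), np.int64(138)]), (230, [np.int64(136), np.int64(147), np.int64(139)]), (231, [np.int64(135), np.int64(146), np.int64(136)])]
[(426, [np.int64(201), np.int64(213), np.int64(205)]), (427, [np.int64(198), np.int64(212), np.int64(205)]), (428, [np.int64(202), np.int64(215), np.int64(206)]), (429, [np.int64(201), np.int64(215), np.int64(205)]), (430, [np.int64(203), np.int64(216), np.int64(205)]), (431, [np.int64(204), np.int64(215), np.int64(203)]), (432, [np.int64(181), np.int64(193), np.int64(196)]), (433, [np.int64(75), np.int64(148), np.int64(219)]), (434, [np.int64(84), 
[... 780 characters left out ...]
), (231, [np.int64(134), np.int64(149), np.int64(138)])]
[(426, [np.int64(204), np.int64(215), np.int64(206)]), (427, [np.int64(204), np.int64(214), np.int64(207)]), (428, [np.int64(201), np.int64(212), np.int64(205)]), (429, [np.int64(203), np.int64(215), np.int64(207)]), (430, [np.int64(204), np.int64(217), np.int64(209)]), (431, [np.int64(205), np.int64(213), np.int64(198)]), (432, [np.int64(148), np.int64(170), np.int64(192)]), (433, [np.int64(86), np.int64(156), np.int64(219)]), (434, [np.int64(86), np.int64(162), np.int64(224)]), (435, [np.int64(88), np.int64(161), np.int64(224)]), (436, [np.int64(91), np.int64(164), np.int64(227)]), (437, [np.int64(95), np.int64(166), np.int64(227)])]
```

View pics/w5d.png

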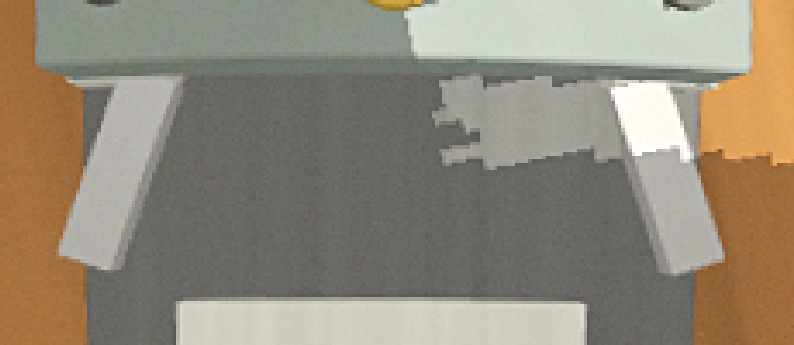

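```bash
python3 -m jog '[{"tx":0.002,"ty":0.0013,"tz":0,"ax":0,"ay":0,"az":0,"jaw":-1},{"tx":0.004,"ty":0.0013,"tz":0,"ax":0,"ay":0,"az":0,"jaw":-1},{"tx":0.004,"ty":0.0013,"tz":0,"ax":0,"ay":0,"az":0,"jaw":-1}]'
python3 -m jog '[{"tx":0.0005,"ty":0,"tz":0,"ax":0,"ay":0,"az":0,"jaw":-1},{"tx":0.0005,"ty":0,"tz":0,"ax":0,"ay":0,"az":0,"jaw":-1}]'
```

```text
t: 7.52
position: [0.4594, -0.0106, 0.032]
ee_rot: [-0.551, -0.443, 0.551, -0.443]
force: [-0.3, -0.3, -2.9]
opening: 0.419
t: 7.78
position: [0.4594, -0.0106, 0.0315]
ee_rot: [-0.551, -0.443, 0.551, -0.443]
force: [-0.7, -0.5, -2.7]
opening: 0.418
```

```bash
python3 -m jog '[{"tx":0.0004,"ty":0,"tz":0,"ax":0,"ay":0,"az":0,"jaw":-1},{"tx":0.0004,"ty":0,"tz":0,"ax":0,"ay":0,"az":0,"jaw":-1}]'
python3 -m jog '[{"tx":0.0004,"ty":0,"tz":0,"ax":0,"ay":0,"az":0,"jaw":-1},{"tx":0.0004,"ty":0,"tz":0,"ax":0,"ay":0,"az":0,"jaw":-1}]'
```

```text
t: 8.02
position: [0.4594, -0.0107, 0.0312]
ee_rot: [-0.551, -0.443, 0.551, -0.443]
force: [0.0, -0.5, -3.3]
opening: 0.419
t: 8.28
position: [0.4594, -0.0107, 0.031]
ee_rot: [0.551, 0.443, -0.551, 0.443]
force: [-1.1, 0.8, 4.4]
opening: 0.416
```

```bash
python3 -m jog '[{"tx":-0.0002,"ty":0,"tz":-0.006,"ax":0,"ay":0,"az":0,"jaw":-1},{"tx":-0.0002,"ty":0,"tz":-0.014,"ax":0,"ay":0,"az":0,"jaw":-1},{"tx":-0.0002,"ty":0,"tz":-0.022,"ax":0,"ay":0,"az":0,"jaw":-1},{"tx":-0.0002,"ty":0,"tz":-0.026,"ax":0,"ay":0,"az":0,"jaw":-1},{"tx":-0.0002,"ty":0,"tz":-0.026,"ax":0,"ay":0,"az":0,"jaw":-1}]'
python3 - <<'E'
from h import *
st=read_state(); p=camera('wrist'); save(p,'pics/w6.png'); print(st['t'],st['position'],st['force'])
f=p['frame'][60:200,200:450]; cv2.imwrite('pics/w6c.png',cv2.cvtColor(cv2.resize(f,(750,420),interpolation=cv2.INTER_CUBIC),cv2.COLOR_RGB2BGR))
E
```

```text
t: 8.9
position: [0.4653, 0.0153, 0.031]
ee_rot: [0.552, 0.443, -0.551, 0.443]
force: [0.7, 3.0, 4.8]
opening: 0.422
8.9 [0.46526435 0.01531479 0.03104853] [0.65807735 3.04614212 4.77822873]
```

View pics/w6c.png

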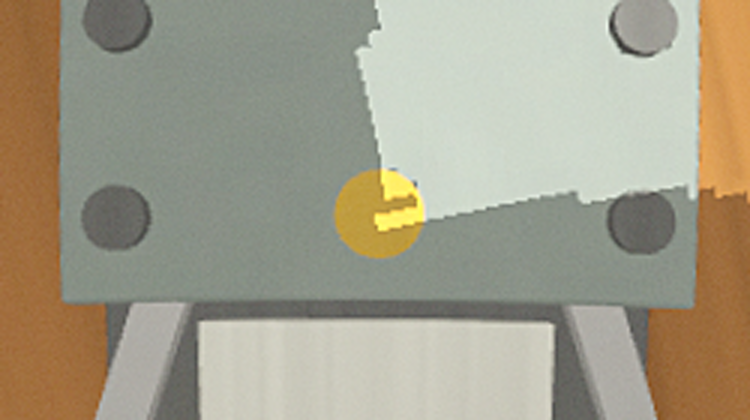

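```bash
python3 -m jog '[{"tx":0,"ty":0,"tz":-0.003,"ax":0,"ay":0,"az":0,"jaw":-1},{"tx":0,"ty":0,"tz":-0.006,"ax":0,"ay":0,"az":0,"jaw":-1},{"tx":0,"ty":0,"tz":-0.009,"ax":0,"ay":0,"az":0,"jaw":-1},{"tx":0,"ty":0,"tz":-0.012,"ax":0,"ay":0,"az":0,"jaw":-1}]'
python3 - <<'E'
from h import *
st=read_state(); print(st['position'],st['force'])
E
```

```text
t: 9.45
position: [0.4676, 0.0261, 0.031]
ee_rot: [-0.551, -0.442, 0.552, -0.443]
force: [-0.2, -3.5, 5.8]
opening: 0.42
[0.46764302 0.0261128  0.03104464] [-0.24938041 -3.4619372   5.77257873]
```

```bash
python3 -m jog '[{"tx":0,"ty":0,"tz":-0.0025,"ax":0,"ay":0,"az":0,"jaw":-1},{"tx":0,"ty":0,"tz":-0.005,"ax":0,"ay":0,"az":0,"jaw":-1},{"tx":0,"ty":0,"tz":-0.0075,"ax":0,"ay":0,"az":0,"jaw":-1}]'
python3 -m jog '[{"tx":0,"ty":0,"tz":-0.002,"ax":0,"ay":0,"az":0,"jaw":-1},{"tx":0,"ty":0,"tz":-0.004,"ax":0,"ay":0,"az":0,"jaw":-1}]'
```

```text
t: 9.82
position: [0.4691, 0.033, 0.0311]
ee_rot: [-0.551, -0.442, 0.552, -0.443]
force: [-2.6, -9.6, 6.1]
opening: 0.422
t: 10.07
position: [0.47, 0.0369, 0.0311]
ee_rot: [-0.551, -0.442, 0.552, -0.443]
force: [-2.8, -9.1, 5.4]
opening: 0.417
```

```bash
python3 -m jog '[{"tx":0,"ty":0,"tz":-0.0015,"ax":0,"ay":0,"az":0,"jaw":-1},{"tx":0,"ty":0,"tz":-0.003,"ax":0,"ay":0,"az":0,"jaw":-1}]'
python3 -m jog '[{"tx":0,"ty":0,"tz":-0.001,"ax":0,"ay":0,"az":0,"jaw":-1},{"tx":0,"ty":0,"tz":-0.001,"ax":0,"ay":0,"az":0,"jaw":-1}]'
python3 - <<'E'
from h import *
st=read_state(); p=camera('wrist'); save(p,'pics/w7.png'); print(st['t'],st['position'],st['force'],st['opening'])
f=p['frame'][60:300,200:450]; cv2.imwrite('pics/w7c.png',cv2.cvtColor(cv2.resize(f,(625,600),interpolation=cv2.INTER_CUBIC),cv2.COLOR_RGB2BGR))
E
```

```text
t: 10.32
position: [0.4706, 0.0399, 0.0311]
ee_rot: [-0.551, -0.442, 0.552, -0.443]
force: [-2.5, -8.4, 6.4]
opening: 0.419
t: 10.58
position: [0.4709, 0.041, 0.0311]
ee_rot: [-0.551, -0.442, 0.552, -0.443]
force: [-1.9, -7.4, 5.9]
opening: 0.42
10.575 [0.47086357 0.04095975 0.03105247] [-1.8959909  -7.38085122  5.93886063] 0.42026289763001423
```

View pics/w7c.png

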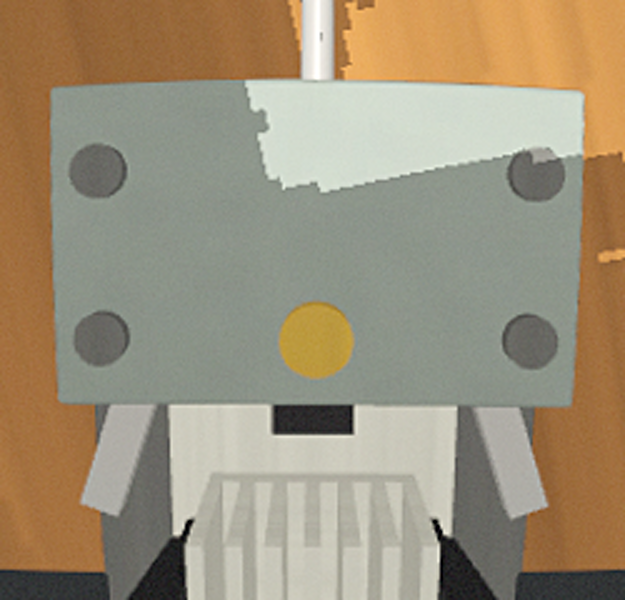

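```bash
for i in 1; do python3 -m jog '[{"tx":0,"ty":0,"tz":-0.001,"ax":0,"ay":0,"az":0,"jaw":-1},{"tx":0,"ty":0,"tz":-0.001,"ax":0,"ay":0,"az":0,"jaw":-1}]'; done | grep -E 'posi|force'
python3 -m jog '[{"tx":0,"ty":0,"tz":-0.001,"ax":0,"ay":0,"az":0,"jaw":-1},{"tx":0,"ty":0,"tz":-0.001,"ax":0,"ay":0,"az":0,"jaw":-1}]'| grep -E 'posi|force'
```

```text
position: [0.471, 0.0418, 0.0311]
force: [-2.2, -9.0, 6.3]
position: [0.4713, 0.0427, 0.0311]
force: [-1.8, -8.9, 6.5]
```

```bash
python3 -m jog '[{"tx":0,"ty":0,"tz":-0.0008,"ax":0,"ay":0,"az":0,"jaw":-1},{"tx":0,"ty":0,"tz":-0.0008,"ax":0,"ay":0,"az":0,"jaw":-1}]'| grep -E 'posi|force'
python3 -m jog '[{"tx":0,"ty":0,"tz":-0.0008,"ax":0,"ay":0,"az":0,"jaw":-1},{"tx":0,"ty":0,"tz":-0.0008,"ax":0,"ay":0,"az":0,"jaw":-1}]'| grep -E 'posi|force'
```

```text
position: [0.4714, 0.0435, 0.0311]
force: [-2.3, -9.4, 5.6]
position: [0.4716, 0.0442, 0.031]
force: [-2.9, -10.1, 6.4]
```

```bash
python3 -m jog '[{"tx":0,"ty":0,"tz":-0.0005,"ax":0,"ay":0,"az":0,"jaw":-1},{"tx":0,"ty":0,"tz":-0.0005,"ax":0,"ay":0,"az":0,"jaw":-1}]'| grep -E 'posi|force'
python3 - <<'E'
from h import *
st=read_state(); print(st['position'],st['force'])
E
```

```text
position: [0.4717, 0.0447, 0.0311]
force: [-3.0, -10.5, 6.2]
[0.47166084 0.04465659 0.03105452] [ -2.98659534 -10.49409896   6.17807764]
```

```bash
python3 -m jog '[{"tx":0,"ty":0,"tz":-0.0005,"ax":0,"ay":0,"az":0,"jaw":-1},{"tx":0,"ty":0,"tz":-0.0005,"ax":0,"ay":0,"az":0,"jaw":-1}]'| grep -E 'posi|force'
```

```text
position: [0.4718, 0.0451, 0.0311]
force: [-2.0, -11.0, 6.0]
```

```bash
python3 -m jog '[{"tx":0,"ty":0,"tz":-0.0004,"ax":0,"ay":0,"az":0,"jaw":-1},{"tx":0,"ty":0,"tz":-0.0004,"ax":0,"ay":0,"az":0,"jaw":-1}]'| grep -E 'posi|force'
```

```text
position: [0.4719, 0.0455, 0.0311]
force: [-2.3, -11.3, 6.4]
```

```bash
python3 -m jog '[{"tx":0,"ty":0,"tz":-0.0004,"ax":0,"ay":0,"az":0,"jaw":-1},{"tx":0,"ty":0,"tz":-0.0004,"ax":0,"ay":0,"az":0,"jaw":-1}]'| grep -E 'posi|force'
```

```text
position: [0.472, 0.0459, 0.0311]
force: [-3.2, -11.8, 6.6]
```

```bash
python3 -m jog '[{"tx":0,"ty":0,"tz":-0.0003,"ax":0,"ay":0,"az":0,"jaw":-1},{"tx":0,"ty":0,"tz":-0.0003,"ax":0,"ay":0,"az":0,"jaw":-1}]'| grep -E 'posi|force'
```

```text
position: [0.4719, 0.0459, 0.0311]
force: [-3.3, -14.9, 6.9]
```

```bash
python3 -m jog '[{"tx":0,"ty":0,"tz":-0.0003,"ax":0,"ay":0,"az":0,"jaw":-1},{"tx":0,"ty":0,"tz":-0.0003,"ax":0,"ay":0,"az":0,"jaw":-1}]'| grep -E 'posi|force'
python3 - <<'E'
from h import *
st=read_state(); p=camera('wrist'); save(p,'pics/w8.png'); print(st['t'],st['position'],st['force'],st['opening'])
f=p['frame'][60:300,200:450]; cv2.imwrite('pics/w8c.png',cv2.cvtColor(cv2.resize(f,(625,600),interpolation=cv2.INTER_CUBIC),cv2.COLOR_RGB2BGR))
E
```

```text
position: [0.4719, 0.046, 0.0311]
force: [-3.9, -17.1, 8.0]
13.125 [0.47193545 0.04597487 0.03109884] [ -3.88629664 -17.12428632   8.03597989] 0.42178441487338436
```

View pics/w8c.png

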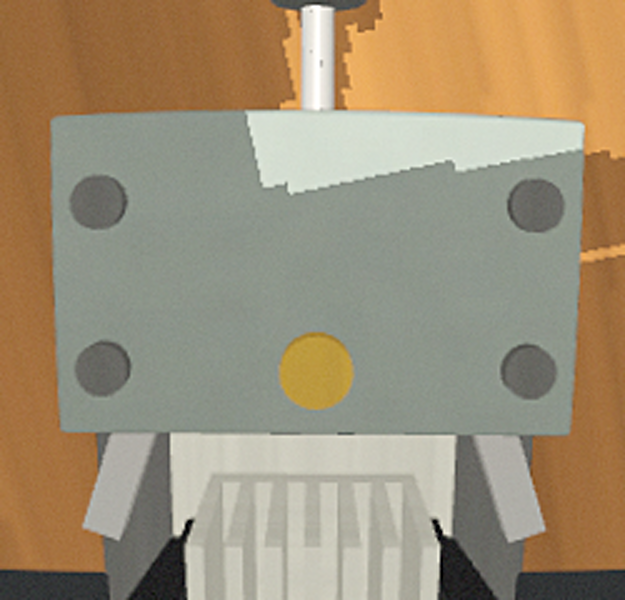

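Stop felt: the force jumped from 12 to 17 N with no advance. Easing off and letting go.

```bash
python3 -m jog '[{"tx":-0.0002,"ty":0,"tz":0.0003,"ax":0,"ay":0,"az":0,"jaw":-1},{"tx":-0.0002,"ty":0,"tz":0.0003,"ax":0,"ay":0,"az":0,"jaw":-1}]'| grep -E 'posi|force'
python3 -m jog '[{"tx":0,"ty":0,"tz":0,"ax":0,"ay":0,"az":0,"jaw":-0.1},{"tx":0,"ty":0,"tz":0,"ax":0,"ay":0,"az":0,"jaw":0},{"tx":0,"ty":0,"tz":0,"ax":0,"ay":0,"az":0,"jaw":0.1},{"tx":0,"ty":0,"tz":0,"ax":0,"ay":0,"az":0,"jaw":0.1}]'
python3 - <<'E'
from h import *
st=read_state(); p=camera('wrist'); save(p,'pics/w9.png'); print(st['t'],st['position'],st['force'],st['opening'])
f=p['frame'][60:300,200:450]; cv2.imwrite('pics/w9c.png',cv2.cvtColor(cv2.resize(f,(625,600),interpolation=cv2.INTER_CUBIC),cv2.COLOR_RGB2BGR))
E
```

```text
position: [0.4719, 0.046, 0.0311]
force: [-2.1, -13.6, 4.3]
t: 13.92
position: [0.4722, 0.0473, 0.0311]
ee_rot: [-0.551, -0.443, 0.551, -0.443]
force: [0.6, -0.5, -0.0]
opening: 0.545
13.925 [0.47220049 0.04725102 0.03110402] [ 0.57143829 -0.4634321  -0.00195936] 0.5454433618502725
```

View pics/w9c.png

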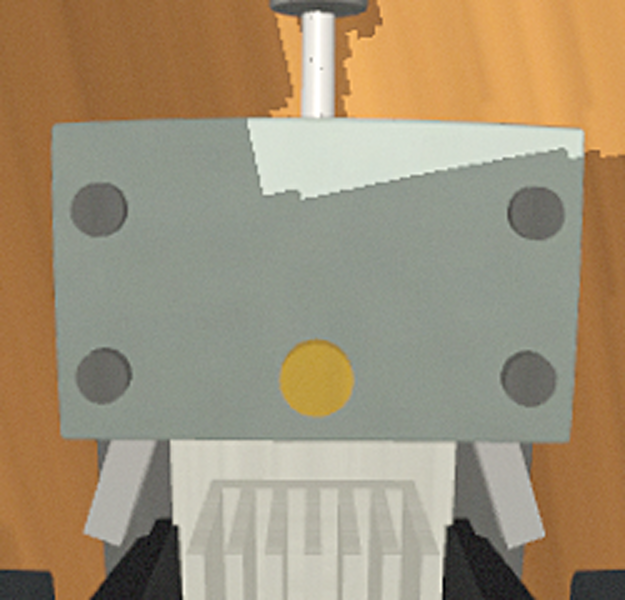

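```bash
python3 -m jog '[{"tx":0,"ty":0,"tz":0,"ax":0,"ay":0,"az":0,"jaw":0.6},{"tx":0,"ty":0,"tz":0,"ax":0,"ay":0,"az":0,"jaw":0.6},{"tx":-0.015,"ty":0,"tz":0,"ax":0,"ay":0,"az":0,"jaw":0.6},{"tx":-0.05,"ty":0,"tz":0,"ax":0,"ay":0,"az":0,"jaw":0.6},{"tx":-0.09,"ty":0,"tz":0,"ax":0,"ay":0,"az":0,"jaw":0.6}]'
python3 -m jog '[{"tx":-0.04,"ty":0,"tz":0.04,"ax":0,"ay":0,"az":0,"jaw":0.6},{"tx":-0.04,"ty":0,"tz":0.06,"ax":0,"ay":0,"az":0,"jaw":0.6},{"tx":-0.04,"ty":0,"tz":0.06,"ax":0,"ay":0,"az":0,"jaw":0.6},{"tx":-0.04,"ty":0,"tz":0.06,"ax":0,"ay":0,"az":0,"jaw":0.6}]'
python3 - <<'E'
from h import *
st=read_state(); p=camera('wrist'); save(p,'pics/w10.png'); print(st['t'],st['position'],st['force'],st['opening'])
s=camera('side'); f=s['frame'][240:320,270:390]
cv2.imwrite('pics/s10c.png',cv2.cvtColor(cv2.resize(f,None,fx=6,fy=6,interpolation=cv2.INTER_CUBIC),cv2.COLOR_RGB2BGR))
T=R.from_quat(st['ee_rot']).as_matrix()
for k,z in (('module',.02),('jig_mouth',.02)): print([ (d['conf'],d['pixel'],atz(p,d['pixel'],z,st)) for d in place_of(k,p)[:2]])
E
```

```text
t: 14.6
position: [0.4718, 0.0471, 0.1218]
ee_rot: [-0.551, -0.443, 0.552, -0.442]
force: [0.0, 1.1, -0.1]
opening: 0.797
t: 15.1
position: [0.4591, -0.011, 0.1608]
ee_rot: [-0.551, -0.443, 0.552, -0.442]
force: [0.1, 0.0, -0.2]
opening: 0.798
15.1 [ 0.45914562 -0.01100584  0.16084032] [ 0.07618361  0.03235139 -0.18085112] 0.7979407373742472
[(0.7, [156.3, 326.8], array([0.47384148, 0.04632903, 0.02      ]))]
[(0.91, [4.1, 98.2], array([0.2935724 , 0.25357471, 0.02      ])), (0.82, [117.2, 325.3], array([0.47970737, 0.07866789, 0.02      ]))]
```

View pics/w10.png

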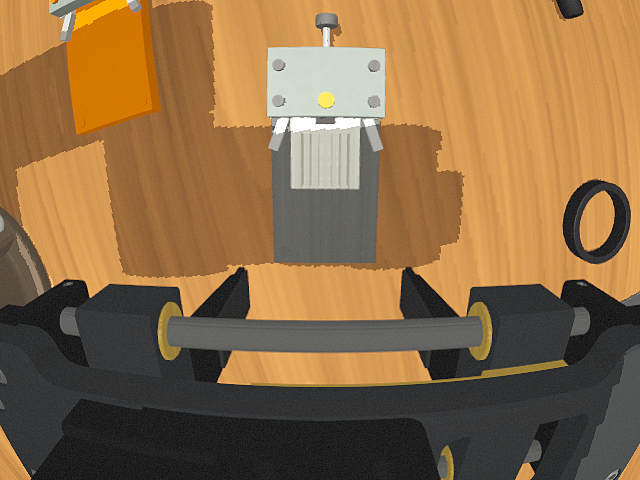

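View pics/s10c.png

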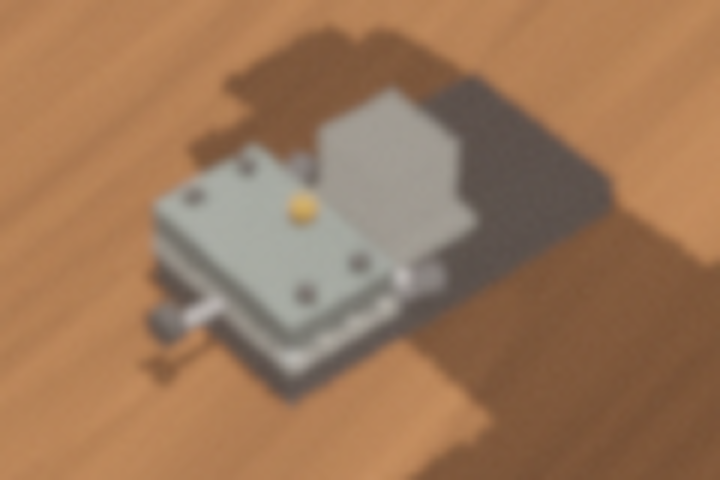

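Run:
```python
from h import *
st=read_state(); p=camera('wrist'); p9=p
a=np.radians(77.4);u=np.array([np.cos(a),np.sin(a)]);v=np.array([-u[1],u[0]])
o=np.array([.4719,.0460]); mo=np.array([.4798,.0788])
for s in (0,-.002,-.005):
  for n,x,y,z in [('rearTop',-.02,0,.066),('frontTop',.02,0,.066),('plateRear',-.025,0,.026)]:
    print(s,n,np.round(proj(p,[*(o+(x+s)*u+y*v),z],st),1))
for n,x,y,z in [('bmouth',0,0,.047),('bfar',.055,0,.047),('bedrear',-.125,0,.02)]: print(n,np.round(proj(p,[*(mo+x*u+y*v),z],st),1))
f=cv2.imread('pics/w10.png')[40:270,255:400]
cv2.imwrite('pics/w10c.png',cv2.resize(f,None,fx=2.6,fy=2.6,interpolation=cv2.INTER_CUBIC)); f=cv2.imread('pics/w10.png')
cv2.imwrite('pics/w10d.png',cv2.resize(f[105:205,265:390],None,fx=6,fy=6,interpolation=cv2.INTER_NEAREST))
```

```text
0 rearTop [188.  324.6]
0 frontTop [132.3 324.8]
0 plateRear [187.8 324.5]
-0.002 rearTop [190.7 324.6]
-0.002 frontTop [135.1 324.7]
-0.002 plateRear [190.2 324.5]
-0.005 rearTop [194.9 324.5]
-0.005 frontTop [139.3 324.7]
-0.005 plateRear [193.8 324.5]
bmouth [115.  325.5]
bfar [ 45.3 325.8]
bedrear [261.7 324.9]
```

View pics/w10d.png

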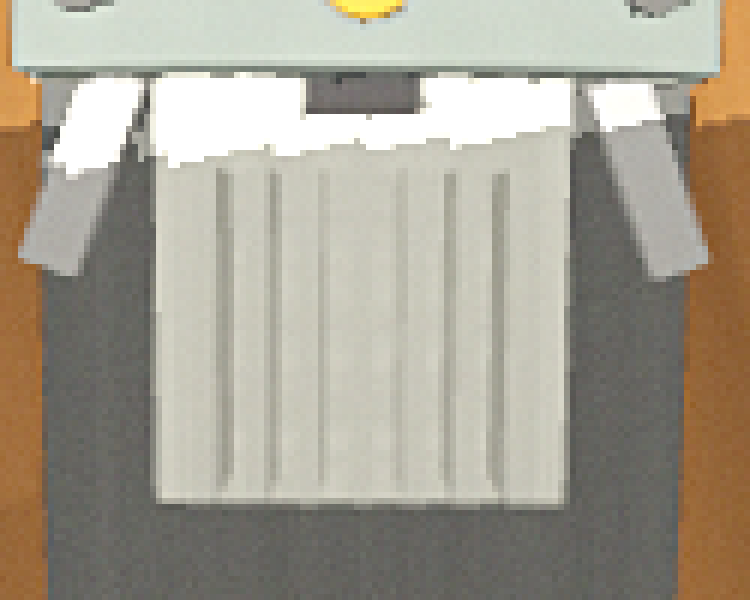

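Run:
```python
from workcell import sign_off, read_state
print(read_state()['t'], sign_off())
```

```text
the job is handed in; nothing more can be done
15.35 None
```

The module is in the jig, fully home against the hidden stop, released, and the job was handed in at 15.4 s; no verdict is reported.

**What I did:** I picked the white long-tongue module, not the pink look-alike or the plain sink. I laid it on the grey jig's bed, corrected its line by 1.3 mm, and slid it in under the bridge and past the toe. Then I felt for the stop in steps of 1 mm down to 0.3 mm.

**Forces on the way in:** These fit the description.

| Where | Push along the slide |
|---|---|
| Climbing the toe | about 10 N |
| Past the toe | about 7.6 N |
| Over the pin, about 4.5–5 mm of travel | 9 to 12 N |
| At the stop, no further advance | 17.6 N |

That last figure is about 5.5 N above the drag, well short of the 12 N at which the clutch slips. I eased off before opening the gripper.

**Last checks:**
- **Position:** the wrist picture after release shows the module in line and centred to about 0.5 mm. Its nose is about 26–27 mm inside the mouth.
- **Spring-back:** the module's edge was about 1 px off prediction, but so were the jig's own edges. I read that as a calibration offset, so the module moved back by no more than a few tenths of a millimetre.
- **Arm:** it is clear of everything, and nothing else on the bench was touched.
- **Not measured directly:** pin travel and stop slip can't be read from the robot, so both are inferred from force and position.

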